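Stop, isolate and clear a stuck board carrier

TASK

A board carrier is stuck on the test track. Press the red stop button until it latches down by itself, turn the isolator handle to off (red dot), and only then slide the white carrier along the track until it rests against the blue end stop, without lifting it. Then turn the isolator back on (green dot) and finally twist the stop button clockwise so that it springs up again; leave everything else on the bench where it is.

Things in the scene. Friction and masses are not known exactly. Their poses are not given: they have to be found in the camera images.
- stop_press (a joint): how far the red mushroom cap of the stop button is pushed into its box, m: 0 = up (released), about 0.012 = held down by its own latch, 0.014 = bottom of travel. A spring of 2 to 6 N pushes it up; pressing it to the bottom takes about 8 N, and a quick touch gives a short knock of more than that before it has moved far; past about 0.0125 the latch snaps in and the cap then stays down when let go
- stop_turn (a joint): rotation of the red cap about its vertical axis, rad: 0 at rest, grows clockwise seen from above to the end stop at 0.9. A light spring brings it slowly back to 0. Turned clockwise past about 0.5 while it is down, the latch lets go and the cap springs up when the fingers let it go
- stop_top (a point): centre of the flat top of the red mushroom cap (round, 56 mm across, 30 mm high overall: a straight side for the lower 20 mm, then a bevel up to the flat top; two white clockwise arrows on top). The point is 122 mm above the table when the cap is up and 110 mm when latched; the cap's straight side spans 30 to 10 mm below the point. The yaw turns with the cap
- stop_base: fixed yellow box of the stop button, 100 x 100 mm and 50 mm high, with a dark neck 38 mm across and up to 76 mm high in its middle, under the red cap. Origin: centre of the underside, on the table, on the button's axis; it can stand at the left or the right and turned a little
- iso_handle (a joint): angle of the isolator's bar handle, rad: 0 = ON (white pointer end at the green dot), 1.22 = OFF (pointer end at the red dot, turned anticlockwise seen from above). It clicks over: left in between it springs to the nearer end. Needs about 0.1 N m
- iso_top (a point): on the isolator handle's turning axis, at the top of the bar, 98 mm above the table. The black bar is 80 mm long (40 mm to each side of the axis), 16 mm wide and 30 mm high (68 to 98 mm above the table); the point's x axis points along the bar to the pointer end and turns with it
- iso_pointer (a point): top of the pointer end (white mark) of the isolator's bar, 40 mm from the axis
- iso_base: fixed grey isolator box, 100 x 100 mm and 60 mm high, with a yellow disc 62 mm across and 8 mm thick on top and the black bar handle above that; a green dot on the box lies at the ON position, along its x axis from the centre, and a red dot at OFF. Origin: centre of the underside, on the table, under the handle's axis
- track: fixed aluminium carrier track on the table, 440 mm long (its x axis) and 124 mm wide, deck 8 mm above the table, a dark guide rail 10 mm wide and 20 mm high (above the table) along each side, 104 mm between them. At its +x end a blue end stop, 36 mm high, its face 200 mm from the origin; the -x end is open. Origin: centre of the underside
- carrier: loose white board carrier lying in the track: a frame 150 mm long (x, along the track), 100 mm wide and 22 mm high with two green circuit boards inside, 0.35 kg. The boards lie 8 mm below the frame's top. Origin: centre of its underside, on the deck. Against the end stop its origin is 125 mm from the track's origin along the track's x
- tape_roll: loose yellow tape roll lying flat, 72 mm across, 20 mm high, between the two boxes; leave it. Origin: centre of the underside
- solvent: loose white bottle with blue cap, 60 mm across, 150 mm high, leave it. Origin: centre of the underside
- driver: loose screwdriver lying at the left, leave it. Origin: its middle, underside
- brush: loose brush lying at the right, leave it. Origin: its middle, underside
- chip_tray: loose black divided tray, 140 x 100 mm, 35 mm high, leave it. Origin: centre of the underside
- swab_cup: loose white cup, 64 mm across, 80 mm high, leave it. Origin: centre of the underside
- gauge: loose blue case, 120 x 70 mm, 30 mm high, at the left, leave it. Origin: centre of the underside
Things that resemble listed ones, but are neither listed nor needed, are in the scene too. Of the things like the stop_base, leave any that is orange, purple or turquoise; of the rest the larger one is meant.

How it is judged:
On the way, in this order (a step that is already met when the one before it is completed fails the run):
1. the stop button is latched down and not being touched (value of joint stop_press above 0.009 m and contact force between the fingers and stop_base below 0.3 N), for 0.2 s.
2. with the stop latched, the isolator is at off (value of joint stop_press above 0.009 m and value of joint iso_handle above 1.1 rad), for 0.2 s.
3. with the stop latched and the isolator off, the carrier rests against the end stop (all of step 2 and x of carrier in the frame of track above 0.119 m and linear speed of carrier below 0.02 m/s), for 0.2 s.
4. with the carrier home and the stop still latched, the isolator is on again (value of joint stop_press above 0.009 m and value of joint iso_handle below 0.12 rad and x of carrier in the frame of track above 0.119 m), for 0.2 s.
5. the latched stop button is twisted clockwise (value of joint stop_turn above 0.25 rad and value of joint iso_handle below 0.12 rad and x of carrier in the frame of track above 0.119 m).
6. the stop button has sprung up (value of joint stop_press below 0.003 m and value of joint iso_handle below 0.12 rad and x of carrier in the frame of track above 0.119 m), for 0.2 s.
At the end, for the whole second after the job is handed in: The stop button's cap is up (within 3 mm of fully released), the isolator is on (within 0.12 rad) and the carrier rests in the track against the end stop (within 6 mm) (all of step 6 and linear speed of carrier below 0.01 m/s); the robot touches nothing.
It fails at once if the carrier is moved more than 15 mm while the isolator is not off, before it is home (value of joint iso_handle below 0.9 rad and distance of carrier from where it was at the start of the episode above 0.015 m and x of carrier in the frame of track below 0.115 m).
It fails at once if the carrier is lifted (more than 15 mm off the deck) or tipped (z of carrier in the frame of track above 0.023 m or angle between carrier's own z axis and vertical above 0.15 rad).
It fails at once if a bystander is moved more than 30 mm or tipped over (distance of any of tape_roll, solvent, driver, brush, chip_tray, swab_cup, gauge from where it was at the start of the episode above 0.03 m or angle between any of solvent, swab_cup's own z axis and vertical above 0.5 rad).
It also fails if it takes over 72 s, if anything falls off the work surface, if the arm or the gripper's body presses on something with over 40 N, if the wrist force passes 120 N, or if a joint passes its speed limit or range.

ROBOT

A 6-joint arm with a two-finger parallel gripper is mounted at the origin on the work surface. World frame = base frame: x ahead of the robot, y to its left, z up, the work surface at z = 0. Lengths are in m, angles in rad, forces in N, time in s.
With the tool pointing down it reaches from about 0.425 to 0.925 m from the base axis. Payload 12.5 kg.
Tool frame: the origin (TCP) lies at the very end of the fingers, on their centre line; the grasp point (between the pads) lies 19 mm behind it; y points along the fingers, x is the direction in which the jaws open and shut, and the axes are right-handed (so a half turn about y gives the same grasp; the last joint's range is limited). The gripper opens to 85 mm and grips with 20 to 120 N. Pads are 22 mm wide; open, the fingers measure 114 mm over their backs; the gripper's body (76 mm by 85 mm) begins 54 mm behind the grasp point. The pads swing forward as they close: fully open they stand 13 mm farther back than shut.
Start: joints at [-1.352, 0.491, 1.559, -0, 1.092, -0.106], TCP at [0.199, -0.592, 0.231] pointing down, gripper open.
Joint ranges: [-3.1, 3.1], [-0.84, 2.19], [0.05, 2.79], [-1.13, 4.28], [0.06, 2.93], [-2.69, 2.69]. Speed limits (rad/s): [2.22, 2.22, 2.79, 3.14, 3.14, 3.14].

INTERFACE

Orientations are given as a unit quaternion [x, y, z, w].
In Python, from workcell import readout, read_camera, calibration, finish_job, nets gives the robot as it stands.
- The arm moves only by the tool servo_tool, never from a script. Its arguments are lists of equal length, an entry for each row: "delta_pos": the shift along the world's x, y, z in m, a list of three; "turn": the turn, a rotation vector about the world's x, y, z in rad, a list of three; "fingers": the gripper's target within -1 to 1 (fully open at 1, half-way at 0, shut at -1). A call has 1 to 20 rows; each row is the pose to reach, as a shift and turn from the pose measured when the call began; what a row does not reach only later rows make up. A row lasts 1/10 s, in which the tool goes at most 50 mm and 8.59 degrees, less where a joint would pass 70% of its speed; a pose out of reach is approached as far as the arm can. A call with a gripper value outside its range is refused whole. The fingers move at their own pace and stop on an object; "force" is the grip in N (left out, the last holds). Time passes only in rows, so rows that repeat a pose let the fingers close. It gives the time, the measured TCP pose, the force and the opening at its end, in the units of the state.
- readout.get_obs(): the state, without advancing time (a new reading comes with each control period).
- read_camera(name): name is "side" or "top"; returns the picture (384x512x3 uint8, red, green, blue); there is no depth.
- calibration(name): a dict with "fov_y" (degrees; the focal length in pixels is half the picture's height over the tangent of half this angle, whatever the lens; pixels are square), "cx", "cy" (the principal point, pixels), "xyz" and "orientation" of the camera in the world. Camera axes: x right, y down, z forward; pixel columns grow to the right and rows downward; lengths in m; the calibration is good to about 2 mm. A picture is of the moment at which its call begins. calibration takes no time and is no camera call.
- finish_job(): hands the job in, once; it reports no verdict.
Trained networks look in the newest picture that a camera, given by its name, has taken for a name from the list of things; names that differ only in an ending like _2 or _b are one class to them, and where a whole thing is asked for, a point or a joint stands for the part that bears it (a point fixed in the world has none). Each returns a list of dicts, best first, with "conf" (0 to 1); they miss things now and then, are a little off and sometimes report something else, mostly with a low value. They report only what shows in the picture. A call takes as long as a camera call. They do not tell look-alikes from the thing itself.
- nets.boxes_of(target, camera): "bbox" ([left, top, width, height] in pixels, round what is visible of it).
- nets.masks_of(target, camera): "pixels" (384x512 bool, what is visible of it) and "bbox" ([left, top, width, height] in pixels, round what is visible of it).
- nets.mark_of(target, camera): "position" ([column, row] in pixels: a listed point, or the origin of a listed thing).
The state is a dict: "t": time; "joint_positions": joint angles; "joint_velocities": joint speeds; "tau": joint torques, N m; "eef_pos": TCP position; "orientation": TCP orientation; "wrist_force": force on the tool from outside, world axes, zero at the start; "torque": the same for the moment, N m; "finger_gap": finger opening in m.
Only numpy, scipy, OpenCV 4.12 (cv2) and the standard library are available. Lean on these libraries where they do the work, as an engineer would, in place of code of your own. Each camera call takes 0.05 s, during which the arm holds its last target.

## Working session

There is one attempt and no reset: what is moved stays moved. The work goes in short steps, Python scripts to look and compute and a tool call to move; the robot and the scene stay as the last step left them, time stands still between calls to the robot, and variables do not carry over. Pictures are saved under pics/ and viewed, and the job is handed in when it is done.

Besides the shell and the picture viewer there is one more tool, called after ">>>" as name(argument=value, ...), one argument or row to a line, values as JSON. servo_tool: Moves the arm, as the interface text tells. Its arguments: {"type":"object","properties":{"delta_pos":{"type":"array","items":{"type":"array","items":{"type":"number"}}},"turn":{"type":"array","items":{"type":"array","items":{"type":"number"}}},"fingers":{"type":"array","items":{"type":"number"}},"force":{"type":"number"}},"required":["delta_pos","turn","fingers"]}

```bash
mkdir -p pics
cat > h.py <<'E'
import numpy as np,cv2
from workcell import readout, read_camera, calibration, finish_job, nets
from scipy.spatial.transform import Rotation as R
def cal(n):
    c=calibration(n); f=192/np.tan(np.radians(c['fov_y'])/2)
    return c,f,R.from_quat(c['orientation']).as_matrix(),np.array(c['xyz'])
def ray(n,p):
    c,f,M,o=cal(n); d=M@np.array([(p[0]-c['cx'])/f,(p[1]-c['cy'])/f,1.]); return o,d
def atz(n,p,z):
    o,d=ray(n,p); return o+d*(z-o[2])/d[2]
def proj(n,X):
    c,f,M,o=cal(n); q=M.T@(np.array(X)-o); return np.array([c['cx']+f*q[0]/q[2],c['cy']+f*q[1]/q[2]])
def tri(pa,pb,na='top',nb='side'):
    o1,d1=ray(na,pa);o2,d2=ray(nb,pb)
    A=np.stack([d1,-d2],1); s=np.linalg.lstsq(A,o2-o1,rcond=None)[0]
    a=o1+d1*s[0];b=o2+d2*s[1]; return (a+b)/2,np.linalg.norm(a-b)
def save(n,name,crop=None,k=1.5):
    im=read_camera(n)
    if crop: x,y,w,h=crop; im=im[y:y+h,x:x+w]
    im=cv2.resize(im,None,fx=k,fy=k,interpolation=cv2.INTER_CUBIC)
    cv2.imwrite('pics/'+name+'.png',im[:,:,::-1])
E
python3 - <<'E'
from h import *
save('top','t0');save('side','s0')
for n in('top','side'): print(calibration(n))
print(readout.get_obs())
E
```

```text
{'fov_y': 51.75979708141438, 'cx': 257.66522317329026, 'cy': 196.26978815854866, 'xyz': array([ 0.33062441, -0.07145044,  1.36588448]), 'orientation': array([ 0.70678241, -0.70575721,  0.0342243 , -0.0345556 ])}
{'fov_y': 56.69551498674677, 'cx': 252.81375310179416, 'cy': 191.30475799415086, 'xyz': array([-0.12089272,  0.83056474,  1.00099121]), 'orientation': array([-0.23887994,  0.87291458, -0.40944627,  0.11537013])}
{'t': 0.1, 'joint_positions': array([-1.35159929e+00,  4.91490649e-01,  1.55938777e+00,  1.20516795e-06,
        1.09171041e+00, -1.05590399e-01]), 'joint_velocities': array([ 0.00131484, -0.0034014 , -0.0037621 , -0.0005782 , -0.00117301,
        0.00035519]), 'tau': array([ 3.04992136e-03, -6.19448447e+01, -2.62025857e+01, -8.67498466e-05,
        2.92387718e-03,  2.16888924e-05]), 'eef_pos': array([ 0.19942565, -0.59211772,  0.23079179]), 'orientation': array([-0.57402702,  0.41284374, -0.41231868,  0.57449659]), 'wrist_force': array([-0.68142149,  0.95172579,  0.01806053]), 'torque': array([-0.00218162, -0.00819719,  0.01236104]), 'finger_gap': 0.0853074164091915}
```

View pics/t0.png

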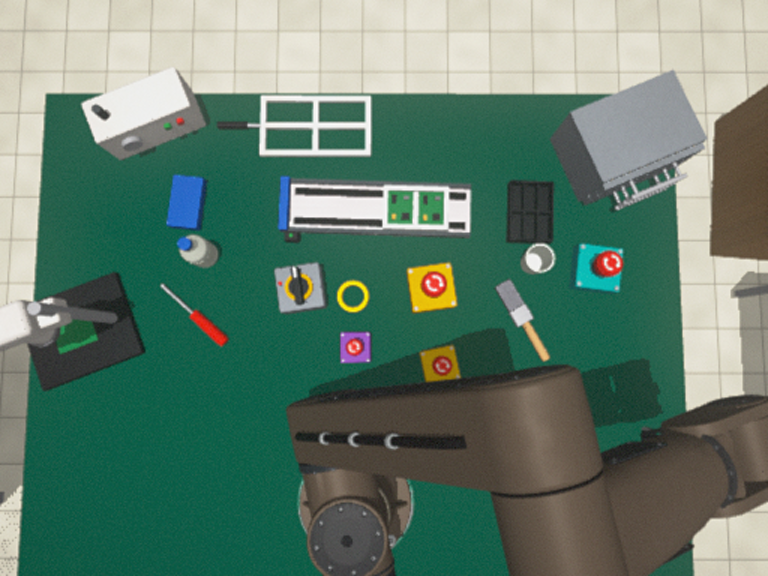

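View pics/s0.png

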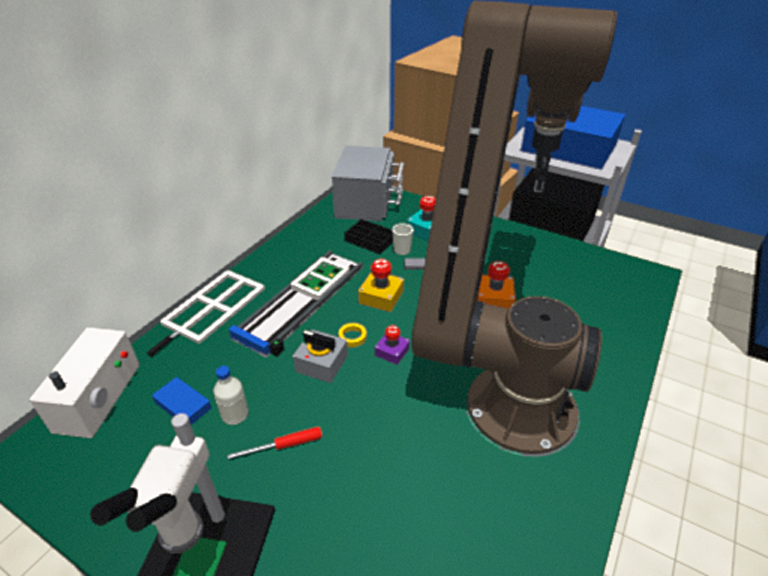

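Run:
```python
from h import *
for t in ['stop_top','stop_base','iso_top','iso_pointer','iso_base','track','carrier','tape_roll','solvent']:
  for c in('top','side'):
    print(t,c,[(np.round(m['position'],1).tolist(),round(m['conf'],2)) for m in nets.mark_of(t,c)][:4])
im=read_camera('top')
cv2.imwrite('pics/c1.png',cv2.resize(im[165:265,175:335],None,fx=5,fy=5,interpolation=cv2.INTER_CUBIC)[:,:,::-1])
cv2.imwrite('pics/c2.png',cv2.resize(im[110:170,175:325],None,fx=5,fy=5,interpolation=cv2.INTER_CUBIC)[:,:,::-1])
```

```text
stop_top top [([290.9, 184.6], 0.79), ([294.0, 241.2], 0.65), ([405.9, 175.6], 0.55), ([233.2, 229.7], 0.44)]
stop_top side [([284.4, 135.5], 0.58), ([263.9, 217.3], 0.54), ([332.8, 176.8], 0.46), ([254.0, 174.8], 0.45)]
stop_base top [([239.6, 230.3], 0.88), ([291.8, 240.0], 0.75), ([395.3, 179.4], 0.69), ([288.9, 190.8], 0.65)]
stop_base side [([262.9, 234.2], 0.89), ([326.3, 201.0], 0.82), ([284.0, 152.7], 0.75), ([256.5, 197.5], 0.68)]
iso_top top [([199.9, 189.6], 0.68)]
iso_top side [([213.5, 225.2], 0.78), ([212.1, 242.4], 0.32)]
iso_pointer top [([194.5, 176.0], 0.53)]
iso_pointer side [([201.6, 221.5], 0.48)]
iso_base top [([202.3, 194.3], 0.79), ([139.1, 167.9], 0.21)]
iso_base side [([212.0, 243.2], 0.65)]
track top [([250.3, 137.5], 0.66)]
track side [([203.3, 200.2], 0.74), ([253.4, 173.3], 0.34)]
carrier top [([277.9, 139.6], 0.79), ([139.4, 172.0], 0.29)]
carrier side [([216.1, 185.8], 0.88)]
tape_roll top [([240.7, 196.8], 0.49), ([289.2, 186.2], 0.37)]
tape_roll side [([233.3, 225.5], 0.66), ([214.2, 241.7], 0.38)]
solvent top [([138.6, 171.0], 0.85), ([288.3, 192.2], 0.43)]
solvent side [([154.2, 271.5], 0.66)]
```

View pics/c1.png

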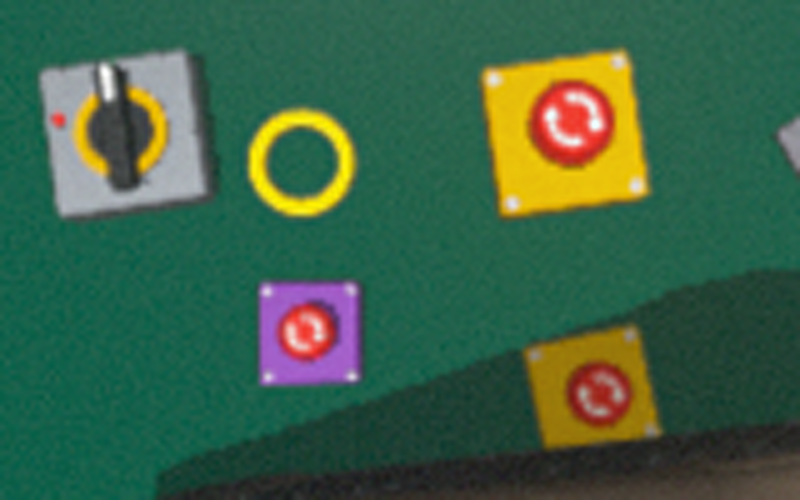

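View pics/c2.png

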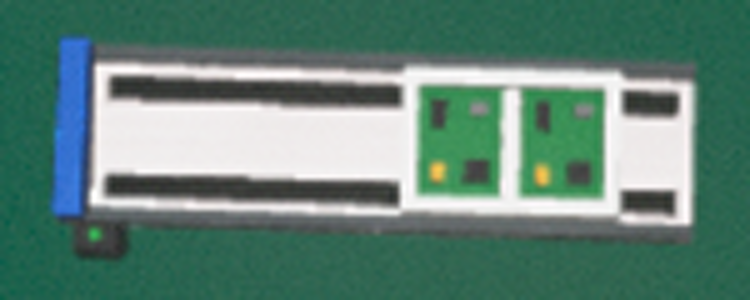

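The picture shows four button look-alikes in the top view: yellow (290,185), small orange-yellow in shadow (294,241), purple (237,231) and turquoise (400,178). The yellow one at (290,185) is the largest and not an excluded colour, so it is the target. The isolator at (200,190) is on, and the blue stop is at the left (+y) end of the track.

Run:
```python
from h import *
print('stop',atz('top',(290,186.5),.122),atz('side',(254,175),.122),tri((289.5,188.5),(254,175)))
# color-based: red cap in top crop
im=read_camera('top'); s=read_camera('side')
def cc(im,lo,hi,box):
    x,y,w,h=box; hsv=cv2.cvtColor(im[y:y+h,x:x+w],cv2.COLOR_RGB2HSV); m=cv2.inRange(hsv,lo,hi); return m
for n,I,box in(('top',im,(270,170,40,45)),('side',s,(240,165,30,35))):
    x,y,w,h=box;c=I[y:y+h,x:x+w].astype(int); m=((c[...,0]>120)&(c[...,1]<80)&(c[...,2]<80)).astype(np.uint8)
    m=cv2.morphologyEx(m,cv2.MORPH_CLOSE,np.ones((7,7),np.uint8))
    ys,xs=np.nonzero(m);print(n,xs.min()+x,xs.max()+x,ys.min()+y,ys.max()+y,xs.mean()+x,ys.mean()+y)
    if n=='top': print(atz('top',(xs.mean()+x,ys.mean()+y),.105))
# yellow box quad
c=im[160:220,260:320].astype(int); m=((c[...,0]>130)&(c[...,2]<90)).astype(np.uint8)
m=cv2.morphologyEx(m,cv2.MORPH_CLOSE,np.ones((5,5),np.uint8))
n,l,st,ce=cv2.connectedComponentsWithStats(m);k=1+np.argmax(st[1:,4]); cs=max(cv2.findContours((l==k).astype(np.uint8),0,1)[0],key=cv2.contourArea)
r=cv2.minAreaRect(cs); b=cv2.boxPoints(r)+[260,160]; W=np.array([atz('top',p,.05) for p in b]);print('boxtop',r,W,W.mean(0))
# iso box: nets mask
print('iso',atz('top',(199.9,189.6),.098),atz('side',(213.5,225.2),.098),tri((199.9,189.6),(213.5,225.2)))
print('ptr',atz('top',(195,177),.098),atz('side',(201.6,221.5),.098))
print('isobase',atz('top',(202.3,194.3),0),atz('side',(212,243.2),0))
print('carrier',atz('top',(277.9,139.6),.008),atz('side',(216.1,185.8),.008))
print('track',atz('top',(250.3,137.5),0),atz('side',(203.3,200.2),0))
# track corners from crop
f=lambda u,v:(175+u/5,110+v/5)
for nm,u,v,z in(('cTL',402,68,.03),('cTR',620,74,.03),('cBL',402,213,.03),('cBR',622,225,.03),('sTL',62,38,.036),('sTR',92,40,.036),('sBR',84,217,.036),('sBL',53,213,.036),('tTR',694,66,.02),('tBR',692,242,.02)):
    print(nm,np.round(atz('top',f(u,v),z),4))
g=lambda u,v:(175+u/5,165+v/5)
for nm,u,v,z in(('TL',40,71,.06),('TR',187,50,.06),('BL',58,217,.06),('BR',206,195,.06),('red',59,120,.06),('b1',105,65,.098),('b2',124,188,.098),('tape',302,163,.02)):
    print('iso',nm,np.round(atz('top',g(u,v),z),4))
print('solv',atz('top',(138.6,171),0), atz('side',(154.2,271.5),0))
```

```text
stop [ 0.48326677 -0.17308666  0.122     ] [ 0.47539763 -0.17062223  0.122     ] (array([ 0.47661751, -0.17177072,  0.12083278]), np.float64(0.0009239556859521115))
top 281 297 181 197 289.0327102803738 189.10747663551402
[ 0.47692704 -0.17131957  0.105     ]
side 247 260 174 185 253.55833333333334 179.21666666666667
boxtop ((27.509994506835938, 31.07000160217285), (29.981327056884766, 29.839908599853516), 81.8698959350586) [[ 0.51958782 -0.1141198   0.05      ]
 [ 0.53403357 -0.21336633  0.05      ]
 [ 0.43407064 -0.22660765  0.05      ]
 [ 0.41983118 -0.12807263  0.05      ]] [ 0.4768808 -0.1705416  0.05     ]
iso [0.47573131 0.11552399 0.098     ] [0.46506878 0.13087261 0.098     ] (array([0.47706086, 0.11769288, 0.08063865]), np.float64(0.0015077334497860743))
ptr [0.51672326 0.13201576 0.098     ] [0.51314572 0.13733383 0.098     ]
isobase [0.47054798 0.1213917  0.        ] [0.47799311 0.13526322 0.        ]
carrier [ 0.66234555 -0.14116714  0.008     ] [ 0.65795305 -0.14634771  0.008     ]
track [ 0.67169619 -0.04448969  0.        ] [ 0.65444032 -0.04577941  0.        ]
cTL [ 0.7132 -0.0625  0.03  ]
cTR [ 0.7091 -0.2131  0.03  ]
cBL [ 0.6114 -0.0627  0.03  ]
cBR [ 0.6033 -0.2135  0.03  ]
sTL [0.7323 0.1716 0.036 ]
sTR [0.7309 0.1509 0.036 ]
sBR [0.6071 0.1543 0.036 ]
sBL [0.6099 0.1755 0.036 ]
tTR [ 0.7177 -0.2657  0.02  ]
tBR [ 0.5935 -0.2628  0.02  ]
iso TL [0.5148 0.1779 0.06  ]
iso TR [0.5291 0.0802 0.06  ]
iso BL [0.4175 0.1641 0.06  ]
iso BR [0.4322 0.0664 0.06  ]
iso red [0.482  0.1647 0.06  ]
iso b1 [0.5135 0.1287 0.098 ]
iso b2 [0.4337 0.1152 0.098 ]
iso tape [0.4573 0.0053 0.02  ]
solv [0.55196822 0.34493902 0.        ] [0.57418602 0.34379366 0.        ]
```

```bash
cat >> h.py <<'E'
def st():
    o=readout.get_obs(); M=R.from_quat(o['orientation']).as_matrix()
    print('t',round(o['t'],2),'tcp',np.round(o['eef_pos'],4),'jawyaw',round(np.arctan2(M[1,0],M[0,0]),3),'y',np.round(M[:,1],3),'q',np.round(o['joint_positions'],3),'F',np.round(o['wrist_force'],1),'gap',round(o['finger_gap'],4))
    return o
E
python3 -c "
from h import *
st()"
```

```text
t 1.15 tcp [ 0.1995 -0.5923  0.2313] jawyaw -1.246 y [ 0. -0. -1.] q [-1.352  0.491  1.559 -0.     1.092 -0.106] F [0.4 0.  0.1] gap 0.0855
```

>>> servo_tool(
  delta_pos=[
    [0.2775,0.4213,-0.04],
    [0.2775,0.4213,-0.04],
    [0.2775,0.4213,-0.04],
    [0.2775,0.4213,-0.04],
    [0.2775,0.4213,-0.04],
    [0.2775,0.4213,-0.04],
    [0.2775,0.4213,-0.04],
    [0.2775,0.4213,-0.04],
    [0.2775,0.4213,-0.04],
    [0.2775,0.4213,-0.04],
    [0.2775,0.4213,-0.04],
    [0.2775,0.4213,-0.04],
    [0.2775,0.4213,-0.07],
    [0.2775,0.4213,-0.09],
    [0.2775,0.4213,-0.09],
  ],
  turn=[
    [0,0,0],
    [0,0,0],
    [0,0,0],
    [0,0,0],
    [0,0,0],
    [0,0,0],
    [0,0,0],
    [0,0,0],
    [0,0,0],
    [0,0,0],
    [0,0,0],
    [0,0,0],
    [0,0,0],
    [0,0,0],
    [0,0,0],
  ],
  fingers=[-1,-1,-1,-1,-1,-1,-1,-1,-1,-1,-1,-1,-1,-1,-1],
)

```text
t: 2.65
eef_pos: [0.4755, -0.1719, 0.1396]
orientation: [0.574, -0.414, 0.412, -0.574]
wrist_force: [-0.2, 0.8, -0.3]
finger_gap: -0.0
```

>>> servo_tool(
  delta_pos=[
    [0.0015,0.001,-0.008],
    [0.0015,0.001,-0.014],
    [0.0015,0.001,-0.018],
    [0.0015,0.001,-0.021],
    [0.0015,0.001,-0.024],
    [0.0015,0.001,-0.027],
    [0.0015,0.001,-0.03],
    [0.0015,0.001,-0.032],
    [0.0015,0.001,-0.033],
    [0.0015,0.001,-0.033],
    [0.0015,0.001,-0.033],
  ],
  turn=[
    [0,0,0],
    [0,0,0],
    [0,0,0],
    [0,0,0],
    [0,0,0],
    [0,0,0],
    [0,0,0],
    [0,0,0],
    [0,0,0],
    [0,0,0],
    [0,0,0],
  ],
  fingers=[-1,-1,-1,-1,-1,-1,-1,-1,-1,-1,-1],
)

```text
t: 3.75
eef_pos: [0.4775, -0.1712, 0.1078]
orientation: [0.574, -0.414, 0.413, -0.574]
wrist_force: [-3.4, -1.5, 19.4]
finger_gap: 0.0002
```

>>> servo_tool(
  delta_pos=[
    [0,0,0.02],
    [0,0,0.05],
    [0,0,0.07],
    [-0.002,0.1,0.07],
    [-0.004,0.293,0.07],
    [-0.004,0.293,0.07],
    [-0.004,0.293,0.07],
    [-0.004,0.293,0.07],
    [-0.004,0.293,0.07],
    [-0.004,0.293,0.07],
    [-0.004,0.293,0.07],
    [-0.004,0.293,0.07],
  ],
  turn=[
    [0,0,0],
    [0,0,0],
    [0,0,0],
    [0,0,-0.1],
    [0,0,-0.165],
    [0,0,-0.165],
    [0,0,-0.165],
    [0,0,-0.165],
    [0,0,-0.165],
    [0,0,-0.165],
    [0,0,-0.165],
    [0,0,-0.165],
  ],
  fingers=[-1,-1,-1,1,1,1,1,1,1,1,1,1],
)

```text
t: 4.95
eef_pos: [0.4735, 0.1212, 0.1776]
orientation: [0.538, -0.46, 0.458, -0.538]
wrist_force: [-0.1, -0.0, -0.7]
finger_gap: 0.0855
```

```bash
python3 -c "
from h import *
st()
save('top','t1',(170,130,160,120),5);save('side','s1',(170,150,160,120),5)
print(nets.mark_of('stop_top','top')[:4])
"
```

```text
t 4.95 tcp [0.4735 0.1212 0.1776] jawyaw -1.413 y [-0.002  0.001 -1.   ] q [1.150e-01 3.700e-01 1.947e+00 1.000e-03 8.250e-01 1.527e+00] F [-0.1 -0.  -0.7] gap 0.0855
[{'position': [408.7, 173.6], 'conf': 0.81}, {'position': [353.3, 141.0], 'conf': 0.71}, {'position': [291.5, 242.1], 'conf': 0.58}, {'position': [290.2, 185.4], 'conf': 0.52}]
```

View pics/t1.png

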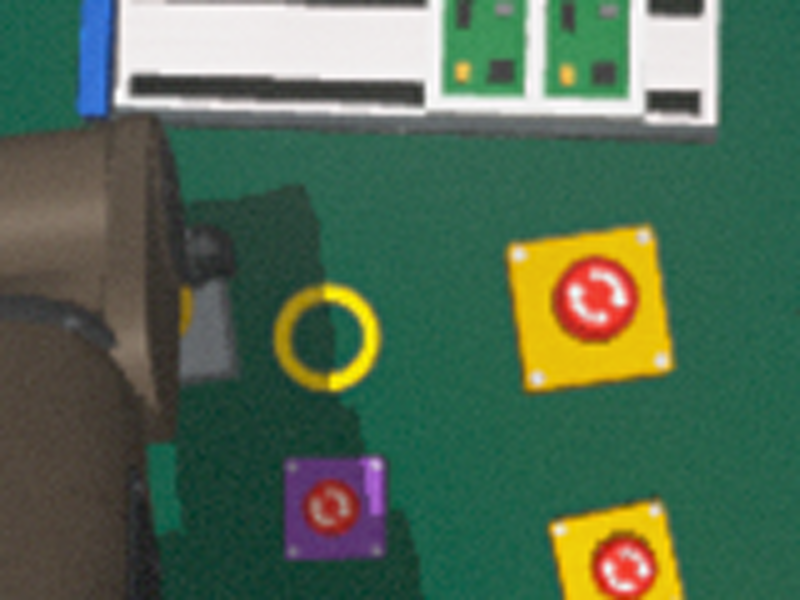

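View pics/s1.png

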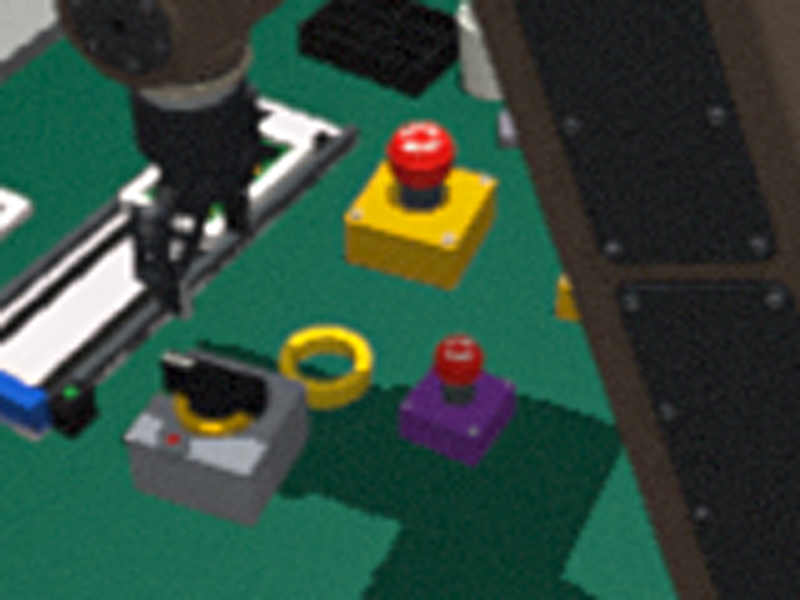

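```bash
python3 -c "
from h import *
print(proj('side',[.477,-.171,.122]),proj('side',[.477,-.171,.110]))
print(proj('top',[.477,-.171,.122]),proj('top',[.477,-.171,.110]))
s=read_camera('side')
for box in((240,165,30,35),):
    x,y,w,h=box;c=s[y:y+h,x:x+w].astype(int); m=((c[...,0]>120)&(c[...,1]<80)&(c[...,2]<80)).astype(np.uint8)
    m=cv2.morphologyEx(m,cv2.MORPH_CLOSE,np.ones((7,7),np.uint8))
    ys,xs=np.nonzero(m);print(xs.min()+x,xs.max()+x,ys.min()+y,ys.max()+y,xs.mean()+x,ys.mean()+y)
I=cv2.imread('pics/s0.png');a=cv2.resize(I[247:300,345:420],None,fx=5,fy=5);
b=cv2.resize(s[165:200,230:280],None,fx=7.5,fy=7.5)[:,:,::-1][:265,:375];cv2.imwrite('pics/cmp.png',np.hstack([a,b[:262] if a.shape[0]==262 else cv2.resize(b,(a.shape[1],a.shape[0]))]))
"
```

```text
[253.7105786  174.83308861] [253.72278305 177.16093405]
[289.3532664  188.46562989] [289.05537314 188.90436367]
247 260 176 186 253.75806451612902 180.94354838709677
```

View pics/cmp.png

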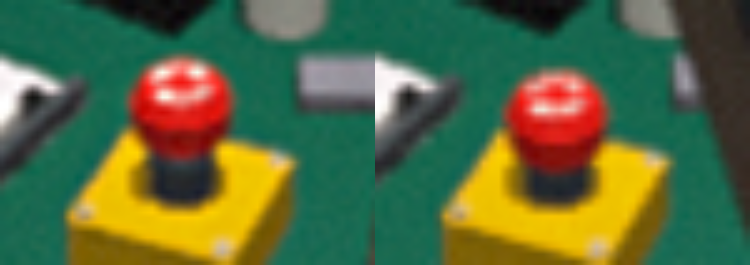

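The cap sits about 2 px lower and the neck is visibly shorter, so it is latched. Next I grip the isolator bar.

>>> servo_tool(
  delta_pos=[
    [0,0.0008,-0.04],
    [0,0.0008,-0.07],
    [0,0.0008,-0.09],
    [0,0.0008,-0.1],
    [0,0.0008,-0.103],
    [0,0.0008,-0.103],
    [0,0.0008,-0.103],
    [0,0.0008,-0.103],
    [0,0.0008,-0.103],
    [0,0.0008,-0.103],
    [0,0.0008,-0.103],
    [0,0.0008,-0.103],
    [0,0.0008,-0.103],
  ],
  turn=[
    [0,0,0],
    [0,0,0],
    [0,0,0],
    [0,0,0],
    [0,0,0],
    [0,0,0],
    [0,0,0],
    [0,0,0],
    [0,0,0],
    [0,0,0],
    [0,0,0],
    [0,0,0],
    [0,0,0],
  ],
  fingers=[1,1,1,1,1,0,-0.4,-1,-1,-1,-1,-1,-1],
  force=20,
)

```text
t: 6.45
eef_pos: [0.4734, 0.1243, 0.0756]
orientation: [-0.537, 0.46, -0.459, 0.538]
wrist_force: [-4.9, 31.2, 9.0]
finger_gap: 0.0156
```

>>> servo_tool(
  delta_pos=[
    [0,0.001,0],
    [0,0.001,0],
  ],
  turn=[
    [0,0,0],
    [0,0,0],
  ],
  fingers=[-1,-1],
)

```text
t: 6.65
eef_pos: [0.4733, 0.125, 0.0758]
orientation: [-0.537, 0.46, -0.458, 0.538]
wrist_force: [-1.3, -4.5, 1.7]
finger_gap: 0.0156
```

>>> servo_tool(
  delta_pos=[
    [0,0,0],
    [0,0,0],
    [0,0,0],
    [0,0,0],
    [0,0,0],
    [0,0,0],
    [0,0,0],
    [0,0,0],
    [0,0,0],
    [0,0,0],
    [0,0,0],
    [0,0,0],
  ],
  turn=[
    [0,0,0.13],
    [0,0,0.26],
    [0,0,0.39],
    [0,0,0.52],
    [0,0,0.65],
    [0,0,0.78],
    [0,0,0.91],
    [0,0,1.04],
    [0,0,1.15],
    [0,0,1.23],
    [0,0,1.23],
    [0,0,1.23],
  ],
  fingers=[-1,-1,-1,-1,-1,-1,-1,-1,-1,-1,-1,-1],
)

```text
t: 7.85
eef_pos: [0.4749, 0.1235, 0.0759]
orientation: [0.704, -0.065, 0.065, -0.704]
wrist_force: [8.5, -18.3, -6.8]
finger_gap: 0.0155
```

```bash
python3 -c "
from h import *
o=st();print(o['torque'])
"
```

```text
t 7.85 tcp [0.4749 0.1235 0.0759] jawyaw -0.184 y [-0.    -0.001 -1.   ] q [ 1.200e-01  5.380e-01  2.034e+00 -1.000e-03  5.700e-01  3.050e-01] F [  8.5 -18.3  -6.8] gap 0.0155
[-3.03012428 -1.27725693 -0.3822596 ]
```

>>> servo_tool(
  delta_pos=[
    [0,0,0],
    [0,0,0],
    [0,0,0.02],
    [0,0,0.06],
    [0,0,0.1],
    [0.05,0,0.1],
    [0.18,-0.3685,0.1],
    [0.18,-0.3685,0.1],
    [0.18,-0.3685,0.1],
    [0.18,-0.3685,0.1],
    [0.18,-0.3685,0.1],
    [0.18,-0.3685,0.1],
    [0.18,-0.3685,0.1],
    [0.18,-0.3685,0.1],
    [0.18,-0.3685,0.1],
    [0.18,-0.3685,0.1],
    [0.18,-0.3685,0.1],
  ],
  turn=[
    [0,0,0],
    [0,0,0],
    [0,0,0],
    [0,0,0],
    [0,0,0],
    [0,0,0.148],
    [0,0,0.148],
    [0,0,0.148],
    [0,0,0.148],
    [0,0,0.148],
    [0,0,0.148],
    [0,0,0.148],
    [0,0,0.148],
    [0,0,0.148],
    [0,0,0.148],
    [0,0,0.148],
    [0,0,0.148],
  ],
  fingers=[0,1,1,1,1,0,-1,-1,-1,-1,-1,-1,-1,-1,-1,-1,-1],
)

```text
t: 9.55
eef_pos: [0.6546, -0.2438, 0.1758]
orientation: [0.707, -0.013, 0.012, -0.707]
wrist_force: [0.5, -0.4, 0.0]
finger_gap: 0.0
```

```bash
python3 -c "
from h import *
st()
save('top','t2',None,1.5);save('side','s2',(100,120,200,150),4)
"
```

```text
t 9.55 tcp [ 0.6546 -0.2438  0.1758] jawyaw -0.035 y [-0.001 -0.    -1.   ] q [-4.510e-01  6.490e-01  1.418e+00 -1.000e-03  1.076e+00 -4.150e-01] F [ 0.5 -0.4  0. ] gap 0.0
```

View pics/t2.png

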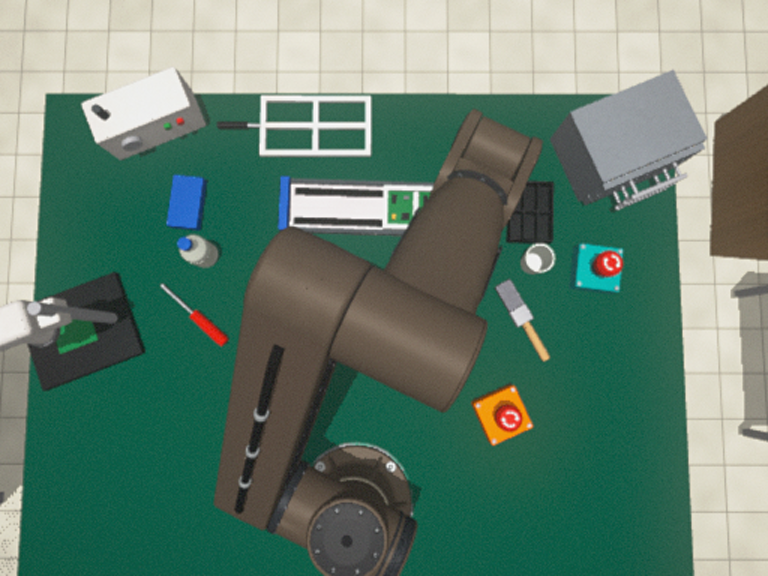

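View pics/s2.png

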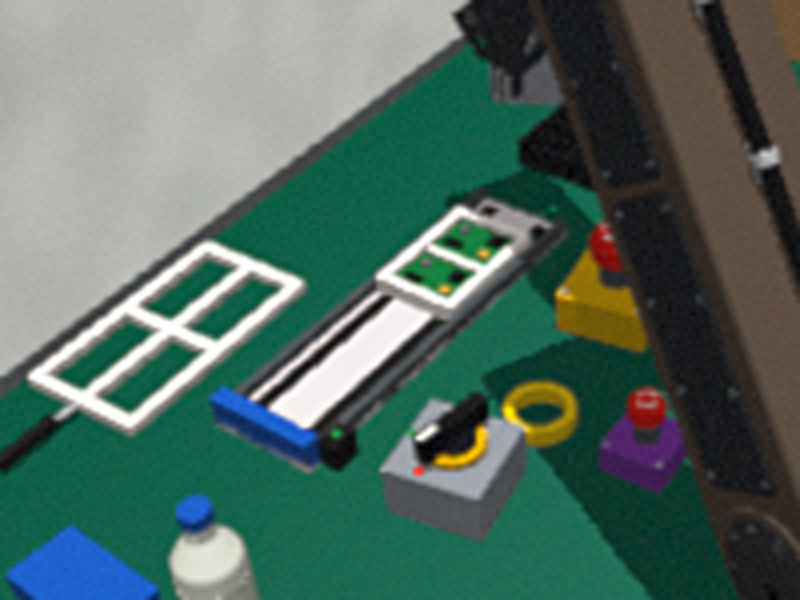

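>>> servo_tool(
  delta_pos=[
    [0,-0.002,-0.05],
    [0,-0.002,-0.1],
    [0,-0.002,-0.14],
    [0,-0.002,-0.155],
    [0,-0.002,-0.16],
    [0,-0.002,-0.16],
  ],
  turn=[
    [0,0,0],
    [0,0,0],
    [0,0,0],
    [0,0,0],
    [0,0,0],
    [0,0,0],
  ],
  fingers=[-1,-1,-1,-1,-1,-1],
)

```text
t: 10.25
eef_pos: [0.6555, -0.2455, 0.0174]
orientation: [0.707, -0.012, 0.013, -0.707]
wrist_force: [1.2, 0.4, 0.8]
finger_gap: -0.0001
```

>>> servo_tool(
  delta_pos=[
    [0.0004,0.01,-0.002],
    [0.001,0.02,-0.002],
    [0.001,0.03,-0.002],
    [0.0015,0.04,-0.002],
    [0.002,0.055,-0.002],
    [0.0025,0.07,-0.002],
    [0.003,0.085,-0.002],
    [0.0035,0.1,-0.002],
    [0.004,0.115,-0.002],
    [0.0045,0.13,-0.002],
    [0.005,0.145,-0.002],
    [0.006,0.16,-0.002],
    [0.0065,0.175,-0.002],
    [0.007,0.19,-0.002],
    [0.0075,0.2,-0.002],
    [0.0078,0.21,-0.002],
    [0.008,0.215,-0.002],
    [0.008,0.22,-0.002],
  ],
  turn=[
    [0,0,0],
    [0,0,0],
    [0,0,0],
    [0,0,0],
    [0,0,0],
    [0,0,0],
    [0,0,0],
    [0,0,0],
    [0,0,0],
    [0,0,0],
    [0,0,0],
    [0,0,0],
    [0,0,0],
    [0,0,0],
    [0,0,0],
    [0,0,0],
    [0,0,0],
    [0,0,0],
  ],
  fingers=[-1,-1,-1,-1,-1,-1,-1,-1,-1,-1,-1,-1,-1,-1,-1,-1,-1,-1],
)

```text
t: 12.05
eef_pos: [0.6635, -0.0252, 0.0153]
orientation: [0.707, -0.012, 0.012, -0.707]
wrist_force: [0.5, -2.6, 0.8]
finger_gap: -0.0002
```

Pushing with low force. The remaining distance I push in small steps until the end stop resists.

>>> servo_tool(
  delta_pos=[
    [0.0002,0.005,0],
    [0.0003,0.008,0],
    [0.0004,0.011,0],
    [0.0005,0.014,0],
    [0.0006,0.016,0],
    [0.0006,0.018,0],
  ],
  turn=[
    [0,0,0],
    [0,0,0],
    [0,0,0],
    [0,0,0],
    [0,0,0],
    [0,0,0],
  ],
  fingers=[-1,-1,-1,-1,-1,-1],
)

```text
t: 12.65
eef_pos: [0.6641, -0.0071, 0.0153]
orientation: [0.707, -0.012, 0.013, -0.707]
wrist_force: [0.2, -3.3, 2.5]
finger_gap: 0.0
```

```bash
python3 -c "
from h import *
st()
save('side','s3',(100,120,200,150),4)
"
```

```text
t 12.65 tcp [ 0.6641 -0.0071  0.0153] jawyaw -0.034 y [ 0.001 -0.001 -1.   ] q [-0.11   0.798  1.618 -0.002  0.725 -0.074] F [ 0.2 -3.3  2.5] gap 0.0
```

View pics/s3.png

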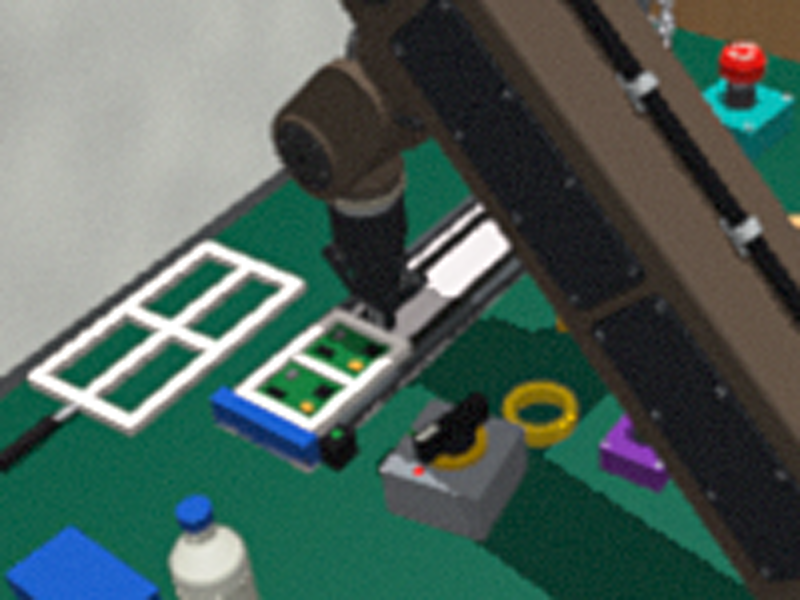

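>>> servo_tool(
  delta_pos=[
    [0,0.002,0],
    [0,0.004,0],
    [0,0.005,0],
    [0,0.005,0],
  ],
  turn=[
    [0,0,0],
    [0,0,0],
    [0,0,0],
    [0,0,0],
  ],
  fingers=[-1,-1,-1,-1],
)

```text
t: 13.1
eef_pos: [0.6651, -0.0036, 0.0154]
orientation: [0.708, -0.011, 0.013, -0.706]
wrist_force: [4.1, -14.5, -1.6]
finger_gap: -0.0002
```

>>> servo_tool(
  delta_pos=[
    [0,-0.006,0],
    [0,-0.012,0],
    [0,-0.012,0.05],
    [0,-0.012,0.1],
    [0,-0.012,0.15],
    [-0.05,0.03,0.16],
    [-0.1895,0.128,0.16],
    [-0.1895,0.128,0.16],
    [-0.1895,0.128,0.16],
    [-0.1895,0.128,0.16],
    [-0.1895,0.128,0.16],
    [-0.1895,0.128,0.16],
    [-0.1895,0.128,0.16],
    [-0.1895,0.128,0.16],
  ],
  turn=[
    [0,0,0],
    [0,0,0],
    [0,0,0],
    [0,0,0],
    [0,0,0],
    [0,0,-0.1],
    [0,0,-0.15],
    [0,0,-0.15],
    [0,0,-0.15],
    [0,0,-0.15],
    [0,0,-0.15],
    [0,0,-0.15],
    [0,0,-0.15],
    [0,0,-0.15],
  ],
  fingers=[-1,-1,-1,-1,-1,0,1,1,1,1,1,1,1,1],
)

```text
t: 14.5
eef_pos: [0.4763, 0.1239, 0.1752]
orientation: [0.705, -0.064, 0.067, -0.703]
wrist_force: [-0.6, -0.7, 0.1]
finger_gap: 0.0853
```

```bash
python3 -c "
from h import *
st()
save('top','t4',(160,100,200,150),4);save('side','s4',(100,120,200,150),4)
"
```

```text
t 14.5 tcp [0.4763 0.1239 0.1752] jawyaw -0.185 y [ 0.003 -0.003 -1.   ] q [ 0.122  0.377  1.944 -0.005  0.818  0.311] F [-0.6 -0.7  0.1] gap 0.0853
```

View pics/t4.png

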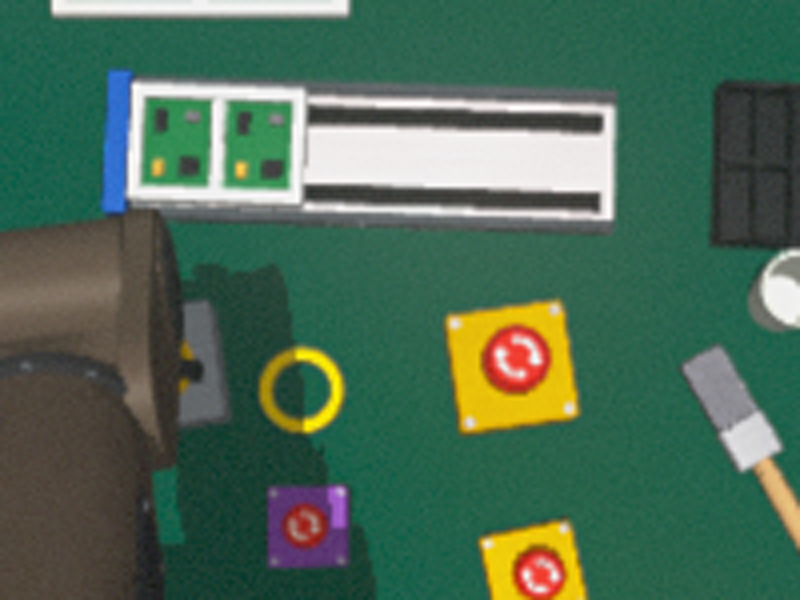

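View pics/s4.png

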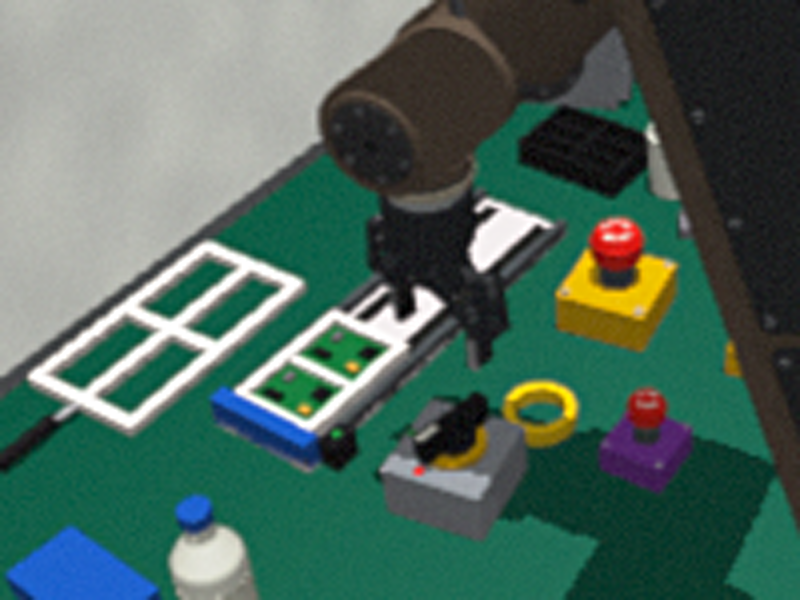

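The carrier sits flush against the blue stop, with its left edge at (192,137) in the top view, and the stop is still down. Next I turn the isolator back on.

>>> servo_tool(
  delta_pos=[
    [-0.0005,0.0006,-0.04],
    [-0.0005,0.0006,-0.07],
    [-0.0005,0.0006,-0.09],
    [-0.0005,0.0006,-0.1],
    [-0.0005,0.0006,-0.1],
    [-0.0005,0.0006,-0.1],
    [-0.0005,0.0006,-0.1],
    [-0.0005,0.0006,-0.1],
    [-0.0005,0.0006,-0.1],
    [-0.0005,0.0006,-0.1],
    [-0.0005,0.0006,-0.1],
  ],
  turn=[
    [0,0,0],
    [0,0,0],
    [0,0,0],
    [0,0,0],
    [0,0,0],
    [0,0,0],
    [0,0,0],
    [0,0,0],
    [0,0,0],
    [0,0,0],
    [0,0,0],
  ],
  fingers=[1,1,1,1,0.2,-0.3,-1,-1,-1,-1,-1],
  force=20,
)

```text
t: 15.7
eef_pos: [0.4754, 0.1246, 0.0759]
orientation: [0.705, -0.064, 0.067, -0.703]
wrist_force: [-3.7, 0.6, 8.1]
finger_gap: 0.0154
```

>>> servo_tool(
  delta_pos=[
    [0,0,0],
    [0,0,0],
    [0,0,0],
    [0,0,0],
    [0,0,0],
    [0,0,0],
    [0,0,0],
    [0,0,0],
    [0,0,0],
    [0,0,0],
    [0,0,0],
    [0,0,0],
  ],
  turn=[
    [0,0,-0.13],
    [0,0,-0.26],
    [0,0,-0.39],
    [0,0,-0.52],
    [0,0,-0.65],
    [0,0,-0.78],
    [0,0,-0.91],
    [0,0,-1.04],
    [0,0,-1.15],
    [0,0,-1.23],
    [0,0,-1.23],
    [0,0,-1.23],
  ],
  fingers=[-1,-1,-1,-1,-1,-1,-1,-1,-1,-1,-1,-1],
)

```text
t: 16.9
eef_pos: [0.475, 0.125, 0.076]
orientation: [0.539, -0.459, 0.459, -0.536]
wrist_force: [-1.6, 4.8, -1.4]
finger_gap: 0.0153
```

>>> servo_tool(
  delta_pos=[
    [0,0,0],
    [0,0,0],
    [0,0,0.02],
    [0,0,0.06],
    [0,0,0.1],
    [0.003,-0.295,0.1],
    [0.003,-0.295,0.1],
    [0.003,-0.295,0.1],
    [0.003,-0.295,0.1],
    [0.003,-0.295,0.1],
    [0.003,-0.295,0.1],
    [0.003,-0.295,0.1],
    [0.003,-0.295,0.1],
    [0.003,-0.295,0.1],
  ],
  turn=[
    [0,0,0],
    [0,0,0],
    [0,0,0],
    [0,0,0],
    [0,0,0],
    [0,0,0],
    [0,0,0],
    [0,0,0],
    [0,0,0],
    [0,0,0],
    [0,0,0],
    [0,0,0],
    [0,0,0],
    [0,0,0],
  ],
  fingers=[0,1,1,1,1,1,1,1,1,1,1,1,1,1],
)

```text
t: 18.3
eef_pos: [0.4779, -0.1693, 0.176]
orientation: [0.539, -0.459, 0.459, -0.536]
wrist_force: [0.3, 0.4, 0.1]
finger_gap: 0.0859
```

```bash
python3 -c "
from h import *
st()
save('top','t5',(160,100,200,150),4);save('side','s5',(150,120,200,150),4)
"
```

```text
t 18.3 tcp [ 0.4779 -0.1693  0.176 ] jawyaw -1.413 y [-0.003 -0.003 -1.   ] q [-0.469  0.396  1.907 -0.006  0.839  0.948] F [0.3 0.4 0.1] gap 0.0859
```

View pics/t5.png

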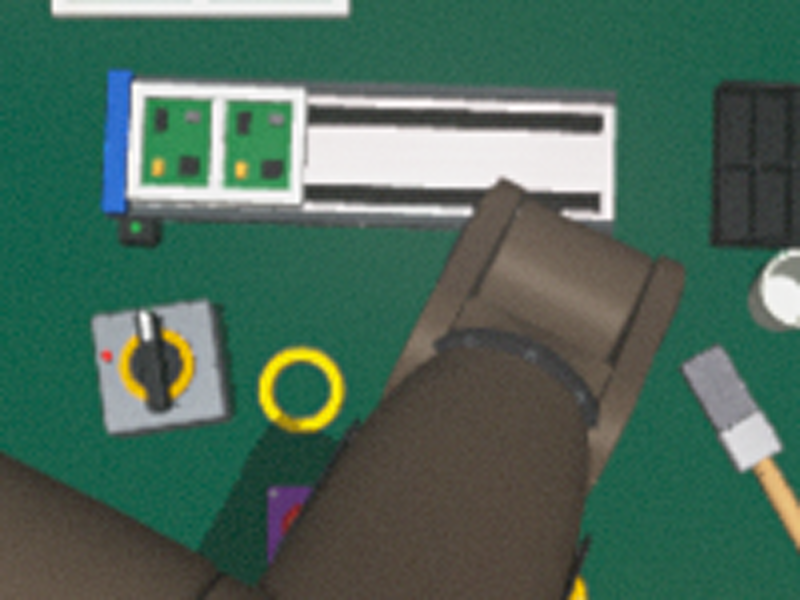

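View pics/s5.png

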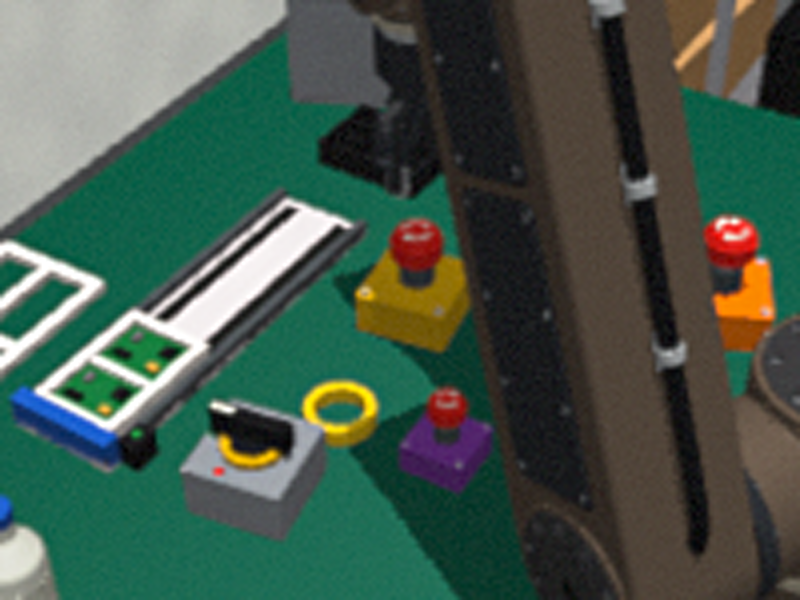

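Isolator is on, carrier is home and the cap is down. I lower the open fingers around the cap and grip its side.

>>> servo_tool(
  delta_pos=[
    [0,-0.0005,-0.03],
    [0,-0.0005,-0.055],
    [0,-0.0005,-0.075],
    [0,-0.0005,-0.095],
    [0,-0.0005,-0.104],
    [0,-0.0005,-0.104],
    [0,-0.0005,-0.104],
    [0,-0.0005,-0.104],
    [0,-0.0005,-0.104],
    [0,-0.0005,-0.104],
    [0,-0.0005,-0.104],
  ],
  turn=[
    [0,0,0],
    [0,0,0],
    [0,0,0],
    [0,0,0],
    [0,0,0],
    [0,0,0],
    [0,0,0],
    [0,0,0],
    [0,0,0],
    [0,0,0],
    [0,0,0],
  ],
  fingers=[1,1,1,1,1,1,0.6,0.4,0.3,0.2,0],
  force=20,
)

```text
t: 19.5
eef_pos: [0.4784, -0.1696, 0.0727]
orientation: [0.539, -0.458, 0.459, -0.537]
wrist_force: [0.9, -0.8, 3.9]
finger_gap: 0.0553
```

>>> servo_tool(
  delta_pos=[
    [0,0,0],
    [0,0,0],
    [0,0,0],
    [0,0,0],
    [0,0,0],
    [0,0,0],
    [0,0,0],
    [0,0,0],
    [0,0,0],
    [0,0,0],
    [0,0,0],
  ],
  turn=[
    [0,0,0],
    [0,0,0],
    [0,0,-0.1],
    [0,0,-0.2],
    [0,0,-0.3],
    [0,0,-0.4],
    [0,0,-0.5],
    [0,0,-0.6],
    [0,0,-0.7],
    [0,0,-0.78],
    [0,0,-0.78],
  ],
  fingers=[-1,-1,-1,-1,-1,-1,-1,-1,-1,-1,-1],
  force=25,
)

```text
t: 20.6
eef_pos: [0.4784, -0.1702, 0.0727]
orientation: [0.324, -0.629, 0.63, -0.321]
wrist_force: [-2.3, -5.3, 2.8]
finger_gap: 0.0551
```

```bash
python3 -c "
from h import *
o=st();print(o['torque'])
"
```

```text
t 20.6 tcp [ 0.4784 -0.1702  0.0727] jawyaw -2.195 y [-0.004 -0.003 -1.   ] q [-0.47   0.56   1.993 -0.007  0.591  1.731] F [-2.3 -5.3  2.8] gap 0.0551
[-0.95210036  0.41238045  0.08349883]
```

Turned 0.78 rad with no slip. Next I open the fingers, wait, lift clear and swing away for a clear view.

>>> servo_tool(
  delta_pos=[
    [0,0,0],
    [0,0,0],
    [0,0,0],
    [0,0,0],
    [0,0,0.03],
    [0,0,0.07],
    [0,0,0.11],
    [0,-0.05,0.15],
    [0,-0.2,0.15],
    [0,-0.2,0.15],
    [0,-0.2,0.15],
    [0,-0.2,0.15],
    [0,-0.2,0.15],
    [0,-0.2,0.15],
  ],
  turn=[
    [0,0,0],
    [0,0,0],
    [0,0,0],
    [0,0,0],
    [0,0,0],
    [0,0,0],
    [0,0,0],
    [0,0,0],
    [0,0,0],
    [0,0,0],
    [0,0,0],
    [0,0,0],
    [0,0,0],
    [0,0,0],
  ],
  fingers=[1,1,1,1,1,1,1,1,1,1,1,1,1,1],
)

```text
t: 22.0
eef_pos: [0.4781, -0.3691, 0.2223]
orientation: [-0.324, 0.63, -0.629, 0.321]
wrist_force: [-1.0, 0.9, -0.6]
finger_gap: 0.0851
```

```bash
python3 -c "
from h import *
st()
save('top','t6',None,1.5);save('side','s6',(150,120,200,150),4)
"
```

```text
t 22.0 tcp [ 0.4781 -0.3691  0.2223] jawyaw -2.195 y [-0.005 -0.002 -1.   ] q [-0.765  0.471  1.621 -0.005  1.052  1.432] F [-1.   0.9 -0.6] gap 0.0851
```

View pics/t6.png

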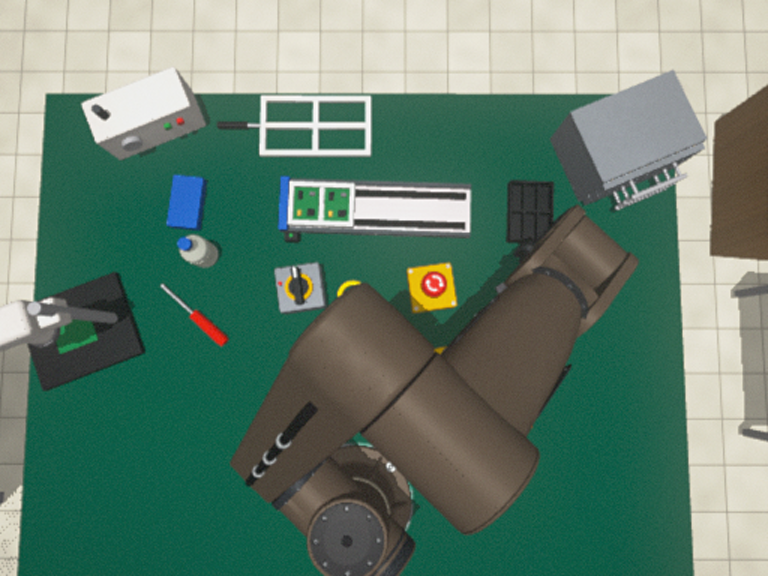

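View pics/s6.png

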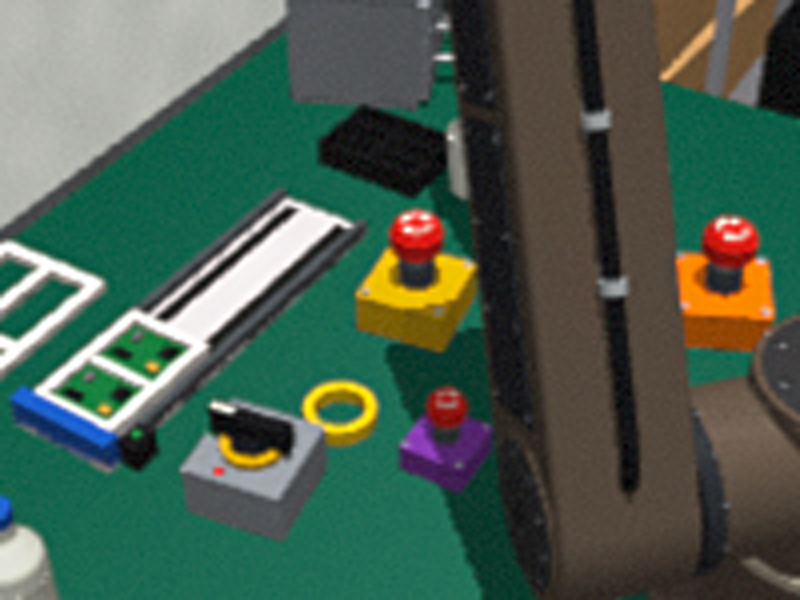

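```bash
python3 -c "
from h import *
s=read_camera('side')
x,y,w,h=(240,165,30,35);c=s[y:y+h,x:x+w].astype(int); m=((c[...,0]>120)&(c[...,1]<80)&(c[...,2]<80)).astype(np.uint8)
m=cv2.morphologyEx(m,cv2.MORPH_CLOSE,np.ones((7,7),np.uint8))
ys,xs=np.nonzero(m);print(ys.min()+y,ys.max()+y,ys.mean()+y)
print(finish_job())
"
```

```text
174 185 179.2016806722689
the job is handed in; nothing more can be done
None
```

I did all the steps in order and handed the job in at about 22 s:

- **Stop button:** I pressed the cap of the large yellow button down until it latched.
- **Isolator off:** I gripped the bar and turned it about 1.23 rad to the red dot.
- **Carrier:** I pushed it along the track until the end stop pushed back with about 14 N.
- **Isolator on:** I turned the bar back to the green dot.
- **Release:** I twisted the cap 0.78 rad clockwise and let go.

Last checks:

- **Cap:** in the side picture it is back at its starting height (mean row 179.2, the same as at the start, against 180.9 when latched).
- **Isolator and carrier:** the pictures show the pointer at ON and the carrier flush with the blue stop. I did not measure the carrier's final position in mm.
- **Bystanders:** those in view look unmoved in the pictures. The arm hid the cup and the brush in the last top view. The cup was partly visible from the side.
- **Arm:** it is clear of everything, with the wrist reading only about 1 N.

One measurement disagreed: the isolator's axis was about 3 mm off my camera estimate. The first grip therefore gave about 31 N sideways at the wrist, and I re-centred before turning.

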